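# Open the square preserve jar

### The job

Take the square jar out of the crate, closed as it is, and stand it fully down in the square recess of the wooden block, which keeps it from turning. Then unscrew its tight cap counter-clockwise until the lugs come free, lift the cap straight off and finish while still holding it, level and clear, a couple of centimetres above the jar's mouth, with the jar left standing in the block. Open the jar nowhere but in the block and knock nothing over.

Things in the scene. Friction and masses are not known exactly. Their poses are not given: they have to be found in the camera images.
- jar: The square jar: amber glass body 64 x 64 mm, 76 mm tall, then a round neck; 109 mm tall over its cap, 0.3 to 0.55 kg with it. Loose; starts upright in one of the four places of the crate, 100 mm from its round neighbours. Origin: centre of its underside; z up, x and y square to its sides. It can be lifted by its cap, which stays locked on.
- cap: The jar's round plain steel cap: 62 mm outside diameter, 23 mm high. Origin: centre of its lower edge, z up; 86 mm above the jar's underside while closed. Tight: turning it takes about 0.2 to 0.5 N m, so grip hard (80 N or more). It rises 2 mm as it turns, then lifts straight off; its lower edge clears the jar's mouth once raised about 23 mm.
- cap_top (a point): Centre of the cap's top, 23 mm above its lower edge. Three lugs in the cap sit under three ledges on the neck; a seal presses it up with 10 N. It starts within 10 degrees of its tight stop; turned 60 degrees counter-clockwise (from above) relative to the jar it is free, to about 95, where the next stop comes. Aim for 75, plus up to 6 that the jar gives in the recess.
- jar_rim (a point): Centre of the jar's mouth, 106 mm above the jar's underside, in the jar's axes (hidden under the cap while closed).
- block: The wooden jar block, 110 x 110 x 50 mm, fixed to the steel worktop. Its square recess is in the middle of its top: 68 mm wide with a 4 mm chamfer around the mouth, 35 mm deep. Origin: centre of its underside; x and y along its sides and the recess's sides, z up.
- block_seat (a point): Centre of the recess's floor, 15 mm above the worktop, in the block's axes. The jar's underside stands here; any of the four quarter turns of the jar fits.
- crate: Open black plastic crate, 226 mm square (238 mm over its ribs), walls 60 mm high and floor 5 mm thick, fixed. Origin: centre of its underside. Four things stand in it, about 50 mm either way from its middle along its x and y axes, in any order.
- round_jar: Bystander in the crate: round amber jar with a steel cap, 62 mm across, 105 mm tall. Origin: centre of its underside.
- small_jar: Bystander in the crate: small round amber jar with a steel cap, 52 mm across, 80 mm tall. Origin: centre of its underside.
- tin: Bystander in the crate: plain aluminium tin, 60 mm across, 70 mm tall. Origin: centre of its underside.
- cup: Bystander on the worktop to the robot's right: white cup, 72 mm across, 75 mm tall. Origin: centre of its underside.
- bowl: Bystander on the worktop to the robot's right: white bowl, 120 mm across, 55 mm tall. Origin: centre of its underside.
- pot: Bystander on the worktop to the robot's left: steel pot, 140 mm across, 100 mm tall. Origin: centre of its underside.
Things that resemble listed ones, but are neither listed nor needed, are in the scene too. Of the things shaped like the cap, the steel one is meant. Of the things that look like the block, take the one that is farthest to the robot's right at the start.

How it is judged:
By the outcome, as a careful person would: the job done as asked, in the order asked, and still so for the second after the job is handed in, while the arm keeps its last pose, push and grip.
It also fails if it takes over 53 s, if anything falls off the work surface, if the arm or the gripper's body presses on something with over 40 N, if the wrist force passes 120 N, or if a joint passes its speed limit or range.

### The arm

A 6-joint arm with a two-finger parallel gripper is mounted at the origin on the work surface. World frame = base frame: x ahead of the robot, y to its left, z up, the work surface at z = 0. Lengths are in m, angles in degrees, forces in N, time in s.
With the tool pointing down it reaches from about 0.375 to 0.9 m from the base axis. Payload 3.1 kg.
Tool frame: the origin (TCP) lies on the centre line of the jaws, within the pads' length; the fingertips stand 17 mm ahead of it and the grasp point (between the pads) lies 2 mm behind it; z points along the fingers, y is the line along which they close (so a half turn about z gives the same grasp; the last joint's range is limited). The gripper opens to 87 mm and grips with 3 to 60 N. Pads are 19 mm wide; open, the fingers measure 117 mm over their backs; the gripper's body (75 mm by 190 mm) begins 51 mm behind the grasp point.
Start: joints at [-82.878, 30.224, 82.088, -0, 67.689, -10.227], TCP at [0.186, -0.597, 0.24] pointing down, gripper open.
Joint ranges: [-176.69, 176.69], [-43.24, 126.21], [12.49, 139.97], [-82, 262], [0, 151.66], [-163.58, 163.58]. Speed limits (degrees/s): [159.86, 159.86, 180, 180, 180, 180].

### API

Orientations are given as a 3x3 rotation matrix whose columns are the frame's x, y, z axes.
In Python, from rig import bot, imaging, finder gives the robot as it stands. The module is installed in compiled form; this text tells all that it offers.
- The arm moves only by the tool play_rows, never from a script. Its argument "motion" is a list that holds one entry, the list of rows, each a list of 6 numbers: the shift along the tool's x, y, z in shares of 0.6 m (1.0 is 0.6 m), then the turn, a rotation vector about the tool's x, y, z in normalised numbers (1 is pi/2 rad). In form: [[[dx, dy, dz, wx, wy, wz], ...]]. A call has 1 to 8 rows; each row is the pose to reach, as a shift and turn from the pose commanded when the call began, along the tool's axes at that moment; what a row does not reach only later rows make up. A row lasts 1/12 s, in which the tool goes at most 41.7 mm and 7.16 degrees, less where a joint would pass 70% of its speed; a pose out of reach is approached as far as the arm can. A call with a gripper value outside its range is refused whole. "fingers" is the finger opening in m, from 0 to 0.087, set as the call begins (left out, the last holds). The fingers move at their own pace and stop on an object; the grip force is fixed at half the most. Time passes only in rows, so rows that repeat a pose let the fingers close. It gives the time, the measured TCP pose, the force, the opening and the grip force at its end, in the units of the state.
- bot.read_state(): the state, without advancing time (a new reading comes with each control period).
- imaging.capture(name): name is "scene" or "top" or "wrist"; returns a dict with "frame" (420x560x3 uint8, red, green, blue), "camera_matrix" (3x3 intrinsics, pixels), "R" (3x3) and "t" (3): a world point X has camera coordinates R X + t. Camera axes: x right, y down, z forward; pixel columns grow to the right and rows downward; lengths in m; the calibration is good to about 2 mm. A picture is of the moment at which its call begins. There is no depth.
- bot.hand_in(): hands the job in; it is judged then, once.
Trained networks look in the newest picture that a camera, given by its name, has taken for a name from the list of things; names that differ only in an ending like _2 or _b are one class to them, and where a whole thing is asked for, a point or a joint stands for the part that bears it (a point fixed in the world has none). Each returns a list of dicts, best first, with "confidence" (0 to 1); they miss things now and then, are a little off and sometimes report something else, mostly with a low value. They report only what shows in the picture. A call takes as long as a camera call. They do not tell look-alikes from the thing itself.
- finder.recognise(camera, name): "at" ([x, y, z] in m, in world coordinates, good to about 4 mm: the middle of the surface that is visible of it).
- finder.outline_of(camera, name): "pixels" (420x560 bool, what is visible of it).
The state is a dict: "time_s": time; "joint_positions": joint angles; "qvel": joint speeds; "tau": joint torques, N m; "position": TCP position; "tcp_rot": TCP orientation; "force": force on the tool from outside, world axes, zero at the start; "moment": the same for the moment, N m; "opening": opening from 0.0 (shut) to 1.0 (fully open); "grasp_force": force on a finger pad.
Only numpy, scipy, OpenCV 4.12 (cv2) and the standard library are available. Lean on these libraries where they do the work, as an engineer would, in place of code of your own. Each camera call takes 0.05 s, during which the arm holds its last target. There are 200 camera calls.

## Working session

There is one attempt and no reset: what is moved stays moved. The work goes in short steps, Python scripts to look and compute and a tool call to move; the robot and the scene stay as the last step left them, time stands still between calls to the robot, and variables do not carry over. Pictures are saved under pics/ and viewed, at most 12 in all, crops included, and the job is handed in when it is done.

Besides the shell and the picture viewer there is one more tool, called after "Call:" in YAML: its name, and indented under it one key for each argument. play_rows: Moves the arm, as the interface text tells. Its arguments: {"type":"object","properties":{"motion":{"type":"array"},"fingers":{"type":"number"}},"required":["motion"]}

```bash
mkdir -p pics
python3 - <<'E'
from rig import bot, imaging, finder
import cv2,numpy as np
s=bot.read_state();print({k:np.round(v,3).tolist() for k,v in s.items()})
for c in ["scene","top"]:
    p=imaging.capture(c);cv2.imwrite(f"pics/{c}0.png",p["frame"][:,:,::-1])
    print(c,np.round(p["R"],3).tolist(),np.round(p["t"],3),np.round(p["camera_matrix"],1).tolist())
    for n in ["jar","cap","cap_top","block","block_seat","crate","round_jar","small_jar","tin","cup","bowl","pot"]:
        print(n,[(np.round(d["at"],3).tolist(),round(d["confidence"],2)) for d in finder.recognise(c,n)])
E
```

```text
{'time_s': 0.0, 'joint_positions': [-82.878, 30.279, 82.157, 0.001, 67.691, -10.228], 'qvel': [0.009, 0.028, 0.014, -0.047, 0.073, 0.108], 'tau': [-0.0, -44.004, -17.659, 0.063, 0.058, -0.0], 'position': [0.186, -0.596, 0.239], 'tcp_rot': [[0.954, 0.298, -0.0], [0.298, -0.954, 0.002], [0.0, -0.002, -1.0]], 'force': [0.057, -0.152, 0.337], 'moment': [0.026, -0.025, 0.052], 'grasp_force': 0.0, 'opening': 1.0}
scene [[-0.376, 0.927, 0.012], [0.76, 0.316, -0.568], [-0.53, -0.205, -0.823]] [ 0.165 -0.352  1.472] [[435.2, 0.0, 275.4], [0.0, 435.2, 210.7], [0.0, 0.0, 1.0]]
jar [([0.519, 0.177, 0.056], 0.63), ([0.614, 0.168, 0.073], 0.54)]
cap [([0.506, 0.179, 0.116], 0.78), ([0.371, 0.168, 0.025], 0.73), ([0.506, 0.038, 0.029], 0.59)]
cap_top [([0.509, 0.033, 0.025], 0.93), ([0.366, 0.166, 0.023], 0.92), ([0.5, 0.181, 0.115], 0.66), ([0.52, 0.18, 0.057], 0.55), ([0.515, 0.277, 0.076], 0.26)]
block [([0.379, -0.039, 0.046], 0.82), ([0.598, -0.132, 0.044], 0.77)]
block_seat [([0.386, -0.034, 0.044], 0.8), ([0.597, -0.135, 0.045], 0.71)]
crate [([0.562, 0.228, 0.013], 0.65)]
round_jar [([0.622
[... 408 characters left out ...]
([0.48, 0.149, 0.081], 0.6)]
cap [([0.365, 0.162, 0.027], 0.94), ([0.501, 0.029, 0.023], 0.81), ([0.503, 0.27, 0.086], 0.56), ([0.492, 0.172, 0.117], 0.55)]
cap_top [([0.495, 0.172, 0.118], 0.94), ([0.502, 0.031, 0.019], 0.68), ([0.601, -0.136, 0.048], 0.32)]
block [([0.6, -0.133, 0.049], 0.61), ([0.378, -0.04, 0.048], 0.61)]
block_seat [([0.381, -0.043, 0.054], 0.63), ([0.598, -0.137, 0.05], 0.59), ([0.484, 0.148, 0.08], 0.38)]
crate [([0.556, 0.233, 0.009], 0.96), ([0.599, -0.135, 0.048], 0.38)]
round_jar [([0.6, 0.267, 0.111], 0.94)]
small_jar [([0.503, 0.269, 0.086], 0.6)]
tin []
cup [([0.434, -0.407, 0.04], 0.77)]
bowl [([0.568, -0.434, 0.024], 0.92)]
pot [([0.522, 0.499, 0.026], 0.74)]
```

View pics/scene0.png

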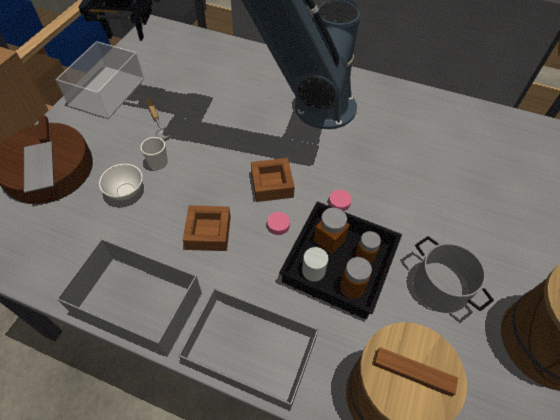

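View pics/top0.png

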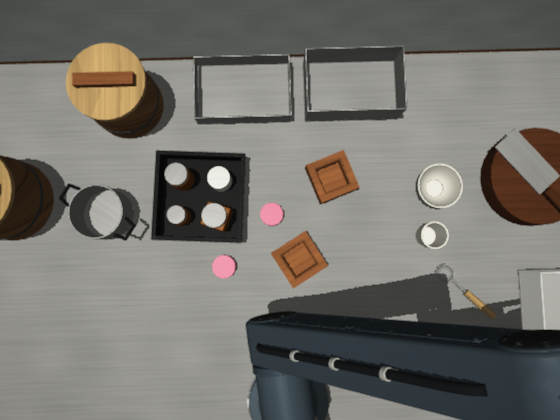

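The scene picture shows the square amber jar with its steel cap at about (332,228), in the crate corner nearest the robot and block. The two pink discs are look-alike caps. Of the two blocks, the one farthest right is at (207,228) in the scene picture and (332,177) in the top picture, which is world (0.60,-0.135). Next I'll get the wrist camera geometry and the first move.

```bash
cat > h.py <<'E'
from rig import bot, imaging, finder
import cv2,numpy as np
from scipy.spatial.transform import Rotation as Ro
def goto(p,yaw=None):
    """tool-frame shift & turn to world TCP p with tool x at yaw (deg), tool down"""
    s=bot.read_state();R=np.array(s["tcp_rot"]);P=np.array(s["position"])
    y0=np.degrees(np.arctan2(R[1,0],R[0,0]))
    yaw=y0 if yaw is None else yaw
    c,d=np.cos(np.radians(yaw)),np.sin(np.radians(yaw))
    T=np.array([[c,d,0],[d,-c,0],[0,0,-1]])
    w=Ro.from_matrix(R.T@T).as_rotvec(degrees=True)
    print("t",round(s["time_s"],2),"at",P.round(4),"yaw",round(y0,2),"F",np.round(s["force"],1),"J",np.round(s["joint_positions"],0),"-> shift",(R.T@(np.array(p)-P)).round(4),"turn",w.round(2))
def snap(c,f=None):
    p=imaging.capture(c)
    if f: cv2.imwrite(f"pics/{f}.png",p["frame"][:,:,::-1])
    return p
def ray(p,uv):
    C=-p["R"].T@p["t"];d=p["R"].T@np.linalg.solve(p["camera_matrix"],[uv[0],uv[1],1]);return C,d/np.linalg.norm(d)
def onz(p,uv,z):
    C,d=ray(p,uv);return C+d*(z-C[2])/d[2]
def proj(p,X):
    c=p["R"]@np.array(X)+p["t"];u=p["camera_matrix"]@c;return u[:2]/u[2]
E
python3 - <<'E'
from h import *
p=snap("wrist");C=-p["R"].T@p["t"];s=bot.read_state();R=np.array(s["tcp_rot"])
print("cam in tool",R.T@(C-s["position"]),"\naxes in tool",(R.T@p["R"].T).round(3),p["camera_matrix"])
goto([0.52,-0.19,0.3],17.3)
E
```

```text
cam in tool [ 0.06575722  0.00033509 -0.14683389] 
axes in tool [[ 0.    -0.971 -0.24 ]
 [ 1.    -0.     0.001]
 [-0.001 -0.24   0.971]] [[338.26191709   0.         274.49573256]
 [  0.         338.26191709 208.04201058]
 [  0.           0.           1.        ]]
t 1.35 at [ 0.1864 -0.5965  0.2395] yaw 17.35 F [-0.4 -0.3 -0. ] J [-83.  30.  82.  -0.  68. -10.] -> shift [ 0.4397 -0.2886 -0.0605] turn [-0.    0.    0.05]
```

The rows are not in the units I measure in: shifts go in shares of 0.6 m and turns go in shares of pi/2 rad. I convert before sending: 0.532 m / 0.6 = 0.8867, -0.317 m / 0.6 = -0.5283.

Call:
play_rows:
  motion:
    - [[0.4433, -0.2633, -0.05, 0, 0, 0], [0.4433, -0.2633, -0.05, 0, 0, 0], [0.4433, -0.2633, -0.05, 0, 0, 0], [0.8867, -0.5283, -0.1, 0, 0, 0], [0.8867, -0.5283, -0.1, 0, 0, 0], [0.8867, -0.5283, -0.1, 0, 0, 0], [0.8867, -0.5283, -0.1, 0, 0, 0], [0.8867, -0.5283, -0.1, 0, 0, 0]]

```text
time_s: 2.02
position: [0.4089, -0.3479, 0.2721]
tcp_rot: [[0.955, 0.298, 0.0], [0.298, -0.955, -0.0], [0.0, 0.0, -1.0]]
force: [1.3, -0.2, -0.2]
opening: 1.0
grasp_force: 0.0
```

```bash
python3 -c "
from h import *
goto([0.6,-0.135,0.3],17.3)"
```

```text
t 2.02 at [ 0.4089 -0.3479  0.2721] yaw 17.33 F [ 1.3 -0.2 -0.2] J [-52.  21.  93.   0.  66.  20.] -> shift [ 0.2459 -0.1463 -0.0279] turn [ 0.02 -0.01  0.03]
```

Scaled: 0.246 m / 0.6 = 0.41, -0.146 m / 0.6 = -0.2433.

Call:
play_rows:
  motion:
    - [[0.41, -0.2433, -0.0467, 0, 0, 0], [0.41, -0.2433, -0.0467, 0, 0, 0], [0.41, -0.2433, -0.0467, 0, 0, 0], [0.41, -0.2433, -0.0467, 0, 0, 0], [0.41, -0.2433, -0.0467, 0, 0, 0], [0.41, -0.2433, -0.0467, 0, 0, 0], [0.41, -0.2433, -0.0467, 0, 0, 0], [0.41, -0.2433, -0.0467, 0, 0, 0]]

```text
time_s: 2.68
position: [0.6036, -0.1314, 0.3007]
tcp_rot: [[0.953, 0.304, 0.005], [0.304, -0.953, 0.002], [0.006, -0.0, -1.0]]
force: [-0.1, -0.5, 0.6]
opening: 1.001
grasp_force: 0.0
```

Run:
```python
from h import *
p=snap("wrist","w1")
np.savez("w1.npz",**{k:p[k] for k in p})
for d in finder.recognise("wrist","block"): print(np.round(d["at"],4),d["confidence"])
for d in finder.outline_of("wrist","block"):
    m=d["pixels"].astype(np.uint8);c=max(cv2.findContours(m,0,2)[0],key=cv2.contourArea)
    print(d["confidence"],m.sum(),cv2.boxPoints(cv2.minAreaRect(c)).tolist())
goto([0.495,0.175,0.3],17.3)
```

```text
[ 0.3943 -0.0779  0.0343] 0.87
[0.5104 0.1455 0.0514] 0.69
[ 0.5984 -0.1375  0.0549] 0.68
0.74 1578 [[151.02035522460938, 290.7943420410156], [212.03152465820312, 289.2299499511719], [213.05123901367188, 328.9986877441406], [152.04006958007812, 330.5630798339844]]
0.69 3368 [[-1.7757379759531628e-15, 77.0], [68.0, 77.0], [68.0, 135.0], [0.0, 135.0]]
0.65 8759 [[225.6108856201172, 142.77432250976562], [320.92608642578125, 136.817138671875], [326.87158203125, 231.945556640625], [231.556396484375, 237.90274047851562]]
t 2.83 at [ 0.5989 -0.1365  0.2994] yaw 17.42 F [ 0.  -0.4 -0.3] J [-23.  26.  80.  -0.  74.  49.] -> shift [-0.0058 -0.3283 -0.0006] turn [0.   0.06 0.12]
```

View pics/w1.png

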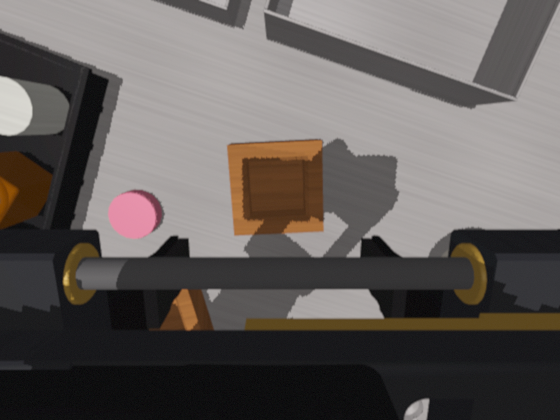

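The wrist picture shows the block centred at about (278,188), nearly square to the image, with its recess empty. I'll fit the box silhouette across several views.

```bash
cat > fit.py <<'E'
from h import *
from scipy.optimize import minimize
def corners(x,y,yaw,hw,z0,z1):
    c,s=np.cos(np.radians(yaw)),np.sin(np.radians(yaw))
    return [[x+c*a-s*b,y+s*a+c*b,z] for a in(-hw,hw) for b in(-hw,hw) for z in(z0,z1)]
def sil(p,pts):
    q=np.array([proj(p,X) for X in pts]);h=cv2.convexHull((q*16).astype(np.int32))
    m=np.zeros(p["frame"].shape[:2],np.uint8);cv2.fillConvexPoly(m,h,1,lineType=8,shift=4);return m.astype(bool)
def best(name,cam,near,tol=.06):
    p=snap(cam);o=[]
    for d in finder.outline_of(cam,name):
        m=d["pixels"].astype(bool)
        if m.sum()<50: continue
        v,u=np.nonzero(m);X=onz(p,(u.mean(),v.mean()),near[2])
        if np.hypot(*(X-near)[:2])<tol:o.append((d["confidence"],m))
    return (p,max(o,key=lambda t:t[0])[1]) if o else (p,None)
def fit(views,x0,hw):
    def cost(v):
        x,y,yaw,zt=v;pts=corners(x,y,yaw,hw,zt-.05,zt);r=0
        for p,m in views:
            S=sil(p,pts);r+=1-(S&m).sum()/(S|m).sum()
        return r/len(views)
    b=None
    for yw in np.arange(-45,45,10):
        s0=np.array([x0[0],x0[1],yw,x0[2]])
        r=minimize(cost,s0,method="Nelder-Mead",options=dict(initial_simplex=s0+np.vstack([np.zeros(4),np.diag([.008,.008,8,.006])]),xatol=1e-4,fatol=1e-4))
        if b is None or r.fun<b.fun:b=r
    return b
E
python3 - <<'E'
from fit import *
near=np.array([.6,-.135,.05]);vs={}
for c in ["wrist","top","scene"]:
    p,m=best("block",c,near)
    if m is not None: vs[c]=(p,m)
for k in [["wrist"],["top"],["scene"],list(vs)]:
    if all(j in vs for j in k):
        r=fit([vs[j] for j in k],near,.055);print(k,r.x.round(4),round(r.fun,3))
# recess from wrist image: dark floor, by colour, for yaw
p=vs["wrist"][0];cv2.imwrite("pics/w2.png",cv2.resize(p["frame"][120:250,210:340,::-1],None,fx=4,fy=4,interpolation=cv2.INTER_CUBIC))
goto([0.495,0.175,0.3],17.3)
E
```

```text
['wrist'] [ 5.95800e-01 -1.36700e-01 -6.94233e+01  4.72000e-02] 0.006
['top'] [ 0.6078 -0.1279 36.5391  0.0408] 0.915
['scene'] [ 0.5907 -0.1371 21.781   0.0376] 0.032
['wrist', 'top', 'scene'] [ 0.5943 -0.1364 21.1645  0.0421] 0.334
t 3.13 at [ 0.5985 -0.138   0.2997] yaw 17.23 F [-0.1  0.1  0.4] J [-23.  26.  80.  -0.  74.  49.] -> shift [-6.100e-03 -3.296e-01 -2.000e-04] turn [-0.01  0.02 -0.07]
```

View pics/w2.png

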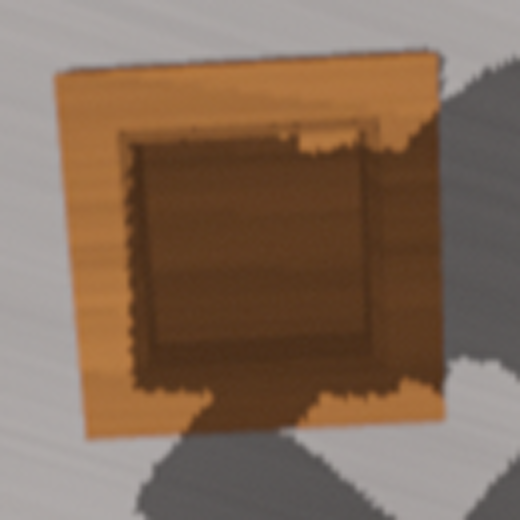

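Scaled: -0.33 m / 0.6 = -0.55, -0.006 m / 0.6 = -0.01.

Call:
play_rows:
  motion:
    - [[-0.01, -0.55, 0, 0, 0, 0], [-0.01, -0.55, 0, 0, 0, 0], [-0.01, -0.55, 0, 0, 0, 0], [-0.01, -0.55, 0, 0, 0, 0], [-0.01, -0.55, 0, 0, 0, 0], [-0.01, -0.55, 0, 0, 0, 0], [-0.01, -0.55, 0, 0, 0, 0], [-0.01, -0.55, 0, 0, 0, 0]]

```text
time_s: 3.8
position: [0.4939, 0.1777, 0.3]
tcp_rot: [[0.955, 0.297, 0.0], [0.297, -0.955, 0.0], [0.0, -0.0, -1.0]]
force: [0.5, 0.4, 0.9]
opening: 1.006
grasp_force: 0.0
```

Call:
play_rows:
  motion:
    - [[0, 0, 0, 0, 0, 0], [0, 0, 0, 0, 0, 0], [0, 0, 0, 0, 0, 0]]

```text
time_s: 4.05
position: [0.4953, 0.1758, 0.2999]
tcp_rot: [[0.954, 0.298, 0.001], [0.298, -0.954, -0.001], [0.001, 0.001, -1.0]]
force: [0.1, -0.7, 0.1]
opening: 1.004
grasp_force: 0.0
```

Run:
```python
from fit import *
from scipy.optimize import least_squares
z=dict(np.load("w1.npz"))
# block corners from crop w2 were taken in settled pose ~ same pose as now-recorded state then; use w1 camera orientation shifted by settle is unsafe -> save now
p=snap("wrist","w3");np.savez("w3.npz",**p)
c=p["frame"]
for n in ["jar","cap","cap_top"]:
    for d in finder.recognise("wrist",n): print(n,np.round(d["at"],4),round(d["confidence"],2),proj(p,d["at"]).round())
goto([0.495,0.175,0.3],17.3)
for n in ["jar","cap"]:
  for d in finder.outline_of("wrist",n):
    m=d["pixels"];v,u=np.nonzero(m);print(n,round(d["confidence"],2),m.sum(),u.min(),u.max(),v.min(),v.max())
q=proj(p,[.495,.175,.09]).astype(int);print(q)
a,b=max(q[0]-75,0),max(q[1]-60,0)
cv2.imwrite("pics/w3c.png",cv2.resize(c[b:b+125,a:a+150,::-1],None,fx=4.5,fy=4.5,interpolation=cv2.INTER_CUBIC));print(a,b)
```

```text
jar [0.5187 0.1863 0.0738] 0.62 [271. 162.]
cap [0.4948 0.1753 0.1127] 0.73 [274. 192.]
cap [0.5022 0.0325 0.0224] 0.73 [381. 206.]
cap [0.3901 0.1663 0.0217] 0.63 [257. 254.]
cap_top [0.3924 0.1652 0.0244] 0.79 [258. 254.]
cap_top [0.4964 0.1778 0.1141] 0.62 [272. 190.]
t 4.25 at [0.4957 0.1749 0.2996] yaw 17.2 F [0.7 0.3 0.9] J [ 7. 19. 92. -0. 70. 80.] -> shift [-0.0007 -0.0003 -0.0004] turn [ 0.01  0.   -0.1 ]
jar 0.59 729 237 313 143 195
cap 0.93 1994 356 407 181 229
cap 0.88 355 238 272 246 294
[274 188]
199 128
```

View pics/w3c.png

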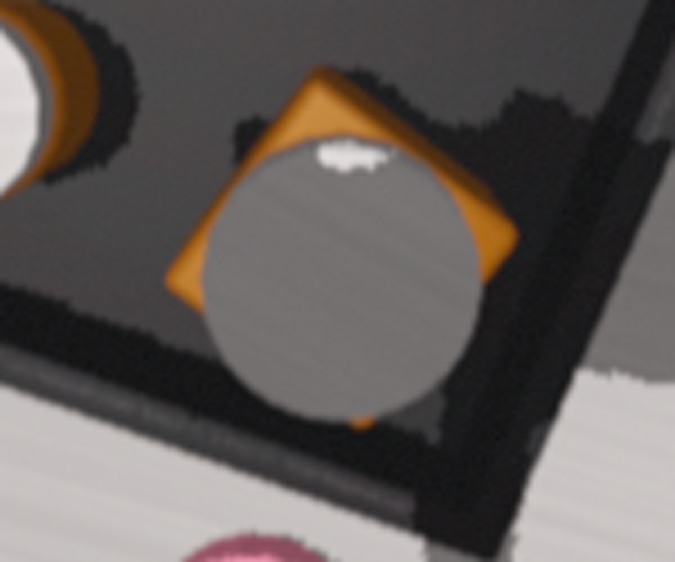

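The crop shows the square jar. Its cap is a circle centred at crop (342,278), and the shoulder corners are at (322,66), (517,238), (362,430) and (166,283).

Run:
```python
from fit import *
p=dict(np.load("w3.npz"));f=lambda a:np.array(a)/4.5+[199,128]-0.4
for z in (.112,.114):print("cap",onz(p,f((342.5,278)),z).round(4), "dia",np.linalg.norm(onz(p,f((203,280)),z)-onz(p,f((483,280)),z)).round(4))
for z in (.078,.081):
    T,Rr,B,L=[onz(p,f(c),z)[:2] for c in((322,66),(517,238),(362,430),(166,283))]
    a=lambda v:np.degrees(np.arctan2(v[1],v[0]))
    print(z,"mid",((L+Rr)/2).round(4),((T+B)/2).round(4),"diag",a(Rr-L).round(2),a(T-B).round(2),"len",np.linalg.norm(Rr-L).round(4),np.linalg.norm(T-B).round(4),"sides",a(T-L).round(2),a(Rr-T).round(2))
# second view for height: top & scene
for c in("top","scene"):
    q=snap(c)
    for d in finder.recognise(c,"cap_top"):print(c,np.round(d["at"],4),round(d["confidence"],2))
    for d in finder.outline_of(c,"cap_top"):
        v,u=np.nonzero(d["pixels"]);X=onz(q,(u.mean(),v.mean()),.11)
        if np.hypot(X[0]-.496,X[1]-.175)<.03:
            C0,d0=ray(p,f((342.5,278)));C1,d1=ray(q,(u.mean(),v.mean()))
            s=np.linalg.lstsq(np.c_[d0,-d1],C1-C0,rcond=None)[0];print("tri",c,(C0+s[0]*d0).round(4),(C1+s[1]*d1).round(4),d["pixels"].sum())
```

```text
cap [0.4978 0.1756 0.112 ] dia 0.0626
cap [0.4982 0.1757 0.114 ] dia 0.0622
0.078 mid [0.4957 0.1753] [0.4976 0.1755] diag -65.26 23.56 len 0.0869 0.0908 sides -18.95 -113.65
0.081 mid [0.4962 0.1755] [0.498  0.1756] diag -65.26 23.56 len 0.0862 0.0901 sides -18.95 -113.65
top [0.5041 0.0303 0.0201] 0.69
top [0.3684 0.1508 0.0179] 0.63
top [0.4857 0.1554 0.1175] 0.49
scene [0.3677 0.1625 0.024 ] 0.65
scene [0.5034 0.1799 0.1176] 0.61
scene [0.5071 0.0357 0.0244] 0.55
tri scene [0.4962 0.1751 0.1033] [0.496  0.1789 0.1031] 496
```

Scaled: 0.195 m / 0.6 = 0.325, 0.188 m / 0.6 = 0.3133.

Call:
play_rows:
  motion:
    - [[0.0033, 0, 0.0667, 0, 0, 0], [0.0033, 0, 0.1333, 0, 0, 0], [0.0033, 0, 0.2, 0, 0, 0], [0.0033, 0, 0.25, 0, 0, 0], [0.0033, 0, 0.2917, 0, 0, 0], [0.0033, 0, 0.3133, 0, 0, 0], [0.0033, 0, 0.325, 0, 0, 0], [0.0033, 0, 0.325, 0, 0, 0]]

```text
time_s: 5.32
position: [0.4962, 0.1769, 0.1033]
tcp_rot: [[0.955, 0.298, -0.003], [0.298, -0.955, -0.0], [-0.003, -0.001, -1.0]]
force: [-0.3, 0.1, 0.3]
opening: 0.999
grasp_force: 0.0
```

Call:
play_rows:
  motion:
    - [[0, 0, 0, 0, 0, 0], [0, 0, 0, 0, 0, 0], [0, 0, 0, 0, 0, 0], [0, 0, 0, 0, 0, 0], [0, 0, 0, 0, 0, 0], [0, 0, 0, 0, 0, 0], [0, 0, 0, 0, 0, 0]]
  fingers: 0.04

```text
time_s: 5.9
position: [0.4976, 0.1768, 0.1055]
tcp_rot: [[0.954, 0.299, 0.002], [0.299, -0.954, -0.0], [0.002, 0.001, -1.0]]
force: [0.5, -2.5, 4.9]
opening: 0.712
grasp_force: 30.0
```

Scaled: -0.16 m / 0.6 = -0.2667, -0.155 m / 0.6 = -0.2583.

Call:
play_rows:
  motion:
    - [[0, 0, -0.0167, 0, 0, 0], [0, 0, -0.05, 0, 0, 0], [0, 0, -0.1083, 0, 0, 0], [0, 0, -0.1667, 0, 0, 0], [0, 0, -0.225, 0, 0, 0], [0, 0, -0.2583, 0, 0, 0], [0, 0, -0.2667, 0, 0, 0], [0, 0, -0.2667, 0, 0, 0]]

```text
time_s: 6.57
position: [0.497, 0.1773, 0.266]
tcp_rot: [[0.954, 0.298, 0.002], [0.298, -0.954, 0.001], [0.003, 0.0, -1.0]]
force: [0.7, -0.5, -3.7]
opening: 0.707
grasp_force: 30.0
```

```bash
python3 -c "
from h import *
goto([0.5958,-0.1367,0.26],58.7)
goto([0.542,-0.225,0.26],58.7)"
```

```text
t 6.57 at [0.497  0.1773 0.266 ] yaw 17.36 F [ 0.7 -0.5 -3.7] J [ 7. 21. 94.  0. 65. 80.] -> shift [0.0006 0.3291 0.006 ] turn [  0.06  -0.14 -41.34]
t 6.57 at [0.497  0.1773 0.266 ] yaw 17.36 F [ 0.7 -0.5 -3.7] J [ 7. 21. 94.  0. 65. 80.] -> shift [-0.0771  0.3974  0.0058] turn [  0.06  -0.14 -41.34]
```

Scaled: 0.29 m / 0.6 = 0.4833, 0.255 m / 0.6 = 0.425, -41.3 degrees / 90 = -0.4589.

Call:
play_rows:
  motion:
    - [[-0.005, 0.0333, 0, 0, 0, -0.0444], [-0.015, 0.0917, 0, 0, 0, -0.1], [-0.0267, 0.1583, 0, 0, 0, -0.1667], [-0.0383, 0.225, 0, 0, 0, -0.2333], [-0.05, 0.2917, 0, 0, 0, -0.3], [-0.0617, 0.3583, 0, 0, 0, -0.3667], [-0.0733, 0.425, 0, 0, 0, -0.4222], [-0.085, 0.4833, 0, 0, 0, -0.4589]]

```text
time_s: 7.23
position: [0.5331, -0.1169, 0.2617]
tcp_rot: [[0.518, 0.856, -0.005], [0.856, -0.518, 0.002], [-0.001, -0.006, -1.0]]
force: [0.9, 0.6, -4.1]
opening: 0.705
grasp_force: 30.0
```

```bash
python3 -c "
from h import *
goto([0.549,-0.214,0.265],58.7)"
```

```text
t 7.23 at [ 0.5331 -0.1169  0.2617] yaw 58.82 F [ 0.9  0.6 -4.1] J [-24.  23.  92.  -0.  66.   7.] -> shift [-0.0749  0.0638 -0.0036] turn [-0.33  0.05  0.12]
```

Scaled: -0.075 m / 0.6 = -0.125, -0.05 m / 0.6 = -0.0833.

Call:
play_rows:
  motion:
    - [[-0.0417, 0.035, 0, 0, 0, 0], [-0.0833, 0.07, 0, 0, 0, 0], [-0.1133, 0.0967, 0, 0, 0, 0], [-0.125, 0.1067, 0, 0, 0, 0], [-0.125, 0.1067, 0, 0, 0, 0], [-0.125, 0.1067, 0, 0, 0, 0], [-0.125, 0.1067, 0, 0, 0, 0], [-0.125, 0.1067, 0, 0, 0, 0]]

```text
time_s: 7.9
position: [0.5497, -0.2102, 0.2641]
tcp_rot: [[0.519, 0.855, -0.002], [0.855, -0.519, 0.002], [0.001, -0.002, -1.0]]
force: [0.2, 0.1, -3.6]
opening: 0.709
grasp_force: 30.0
```

Run:
```python
from fit import *
near=np.array([.597,-.137,.05]);vs={}
for c in ["wrist","scene","top"]:
    p,m=best("block",c,near)
    if c=="wrist":np.savez("w4.npz",**p)
    if c=="scene":np.savez("s4.npz",**p)
    if m is not None:
        r=fit([(p,m)],near,.055);print(c,r.x.round(4),round(r.fun,3),m.sum())
        vs[c]=(p,m)
g=[v for k,v in vs.items() if k!="top"]
r=fit(g,near,.055);print(r.x.round(4),r.fun)
w=dict(np.load("w4.npz"))["frame"][:,:,::-1];s4=dict(np.load("s4.npz"))
q=proj(s4,[.56,-.18,.12]).astype(int);print("crop",q)
s=s4["frame"][q[1]-70:q[1]+70,q[0]-90:q[0]+90,::-1]
o=np.vstack([cv2.resize(w[:240],(560,240)),cv2.resize(s,(450,350),interpolation=cv2.INTER_CUBIC).copy() if 0 else cv2.copyMakeBorder(cv2.resize(s,(450,350),interpolation=cv2.INTER_CUBIC),0,0,0,110,0)])
cv2.imwrite("pics/c4.png",o)
goto([.5955,-.1367,.265],58.7)
```

```text
top [ 0.6015 -0.1394 19.9867  0.04  ] 0.023 1841Traceback (most recent call last):
  File "<stdin>", line 11, in <module>
  File "fit.py", line 26, in fit
    r=minimize(cost,s0,method="Nelder-Mead",options=dict(initial_simplex=s0+np.vstack([np.zeros(4),np.diag([.008,.008,8,.006])]),xatol=1e-4,fatol=1e-4))
    res = _minimize_neldermead(fun, x0, args, callback, bounds=bounds,
                               **options)
    fsim[k] = func(sim[k])
              ~~~~^^^^^^^^
    fx = function(np.copy(x), *(wrapper_args + args))
  File "fit.py", line 22, in cost
    return r/len(views)
           ~^~~~~~~~~~~
ZeroDivisionError: division by zero
```

Run:
```python
from fit import *
w=dict(np.load("w4.npz"))["frame"][:,:,::-1];s4=dict(np.load("s4.npz"))
q=proj(s4,[.56,-.18,.12]).astype(int);print("crop",q)
s=s4["frame"][q[1]-70:q[1]+70,q[0]-90:q[0]+90,::-1]
o=np.vstack([w[:240],cv2.copyMakeBorder(cv2.resize(s,(450,350),interpolation=cv2.INTER_CUBIC),0,0,0,110,0)])
cv2.imwrite("pics/c4.png",o)
for c in ("scene","top","wrist"):
    snap(c)
    for n in("block","jar"):
        for d in finder.recognise(c,n):print(c,n,np.round(d["at"],4),round(d["confidence"],2))
goto([.5955,-.1367,.265],58.7)
```

```text
crop [192 190]
scene block [ 0.3804 -0.0402  0.0455] 0.91
scene block [ 0.5987 -0.1341  0.0449] 0.68
scene jar [ 0.5713 -0.1939  0.2127] 0.79
scene jar [0.518  0.2793 0.0803] 0.41
top block [ 0.6016 -0.1336  0.048 ] 0.82
top block [ 0.3776 -0.0423  0.0453] 0.64
top jar [ 0.5596 -0.18    0.2322] 0.5
wrist block [ 0.3808 -0.0431  0.047 ] 0.82
wrist block [ 0.5988 -0.1335  0.0534] 0.78
wrist jar [ 0.5707 -0.1873  0.2332] 0.84
t 8.65 at [ 0.5503 -0.2124  0.2647] yaw 58.64 F [ 0.3  0.6 -4.3] J [-32.  26.  86.  -0.  68.  -1.] -> shift [ 0.0882 -0.0008 -0.0003] turn [-0.    0.   -0.06]
```

View pics/c4.png

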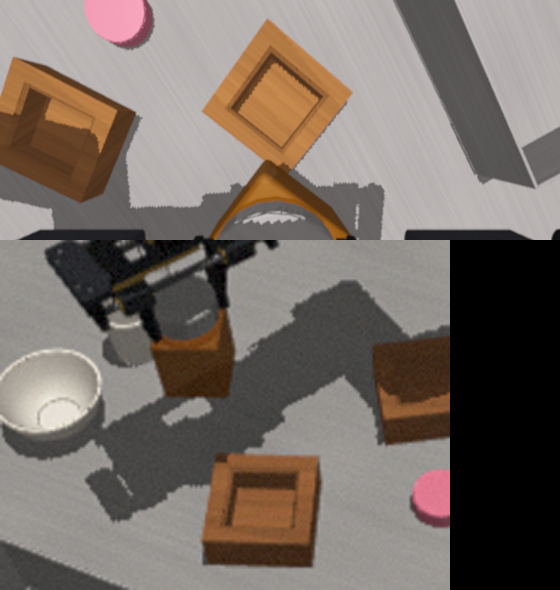

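The wrist view (top) shows the block with top-face corners at (268,20), (352,92) and (203,110). Part of it is hidden behind the held jar, whose shoulder corner is at about (273,163). The jar is upright in the hand.

Run:
```python
from fit import *
from scipy.optimize import least_squares
p=dict(np.load("w4.npz"));f=p["frame"]
hs=cv2.cvtColor(f,cv2.COLOR_RGB2HSV)
m=((hs[...,1]>95)&(hs[...,2]>60)).astype(np.uint8);m[:15]=0;m[150:]=0;m[:,:195]=0;m[:,360:]=0
# fit lines to the 3 clean outer edges via contour points
c=max(cv2.findContours(m,cv2.RETR_EXTERNAL,cv2.CHAIN_APPROX_NONE)[0],key=cv2.contourArea)[:,0,:].astype(float)
C=[np.array(x,float) for x in((268,20),(352,92),(203,110),(285,170))]
def line(a,b):
    n=np.array([-(b-a)[1],(b-a)[0]])/np.linalg.norm(b-a);t=(c-a)@(b-a)/((b-a)@(b-a))
    s=c[(abs((c-a)@n)<4)&(t>.1)&(t<.9)&(c[:,1]<148)];return s
E_=[line(C[0],C[1]),line(C[0],C[2]),line(C[1],C[3]),line(C[2],C[3])]
print([len(e) for e in E_])
for zt in (.046,.05):
    P=[np.array([onz(p,q,zt)[:2] for q in e]) for e in E_]
    def res(v):
        x,y,a=v;ca,sa=np.cos(a),np.sin(a);o=[]
        for k,(P_) in enumerate(P):
            d=P_-[x,y];u=d@[ca,sa];w=d@[-sa,ca];o.append(np.minimum(abs(abs(u)-.055),abs(abs(w)-.055)))
        return np.concatenate(o)
    b=min((least_squares(res,[.597,-.137,np.radians(a)],loss="soft_l1",f_scale=.001) for a in(14,18,22,26)),key=lambda r:r.cost)
    print(zt,b.x[:2].round(4),np.degrees(b.x[2]).round(2),np.sqrt(np.mean(b.fun**2)).round(5))
print("jar corner",onz(p,(273,162.5),.265-.0235-.0005).round(4))
for k in("position","tcp_rot"):print(k,np.round(bot.read_state()[k],4).tolist())
```

```text
[67, 72, 47, 38]
0.046 [ 0.5973 -0.1361] 20.39 0.00032
0.05 [ 0.597  -0.1365] 20.37 0.00053
jar corner [ 0.5739 -0.1701  0.241 ]
position [0.5503, -0.2124, 0.2647]
tcp_rot [[0.5204, 0.8539, -0.0], [0.8539, -0.5204, 0.0], [-0.0, -0.0001, -1.0]]
```

Run:
```python
from h import *
f=dict(np.load("w4.npz"))["frame"][:,:,::-1]
cv2.imwrite("pics/c5.png",cv2.resize(f[150:245,205:360],None,fx=5,fy=5,interpolation=cv2.INTER_CUBIC))
```

```text
(no output)
```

View pics/c5.png

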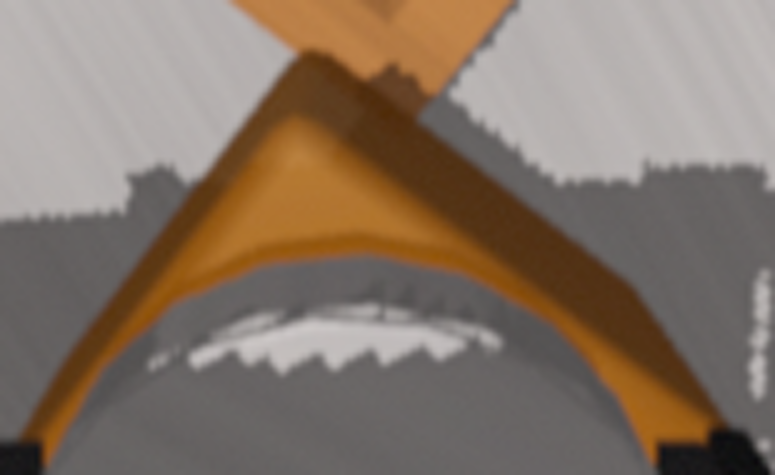

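Run:
```python
from h import *
p=dict(np.load("w4.npz"));g=lambda a,z:onz(p,np.array(a)/5+[205,150]-.4,z)[:2]
ang=lambda v:np.degrees(np.arctan2(v[1],v[0])).round(2)
T=np.array([.5503,-.2124])
for z in(.163,.167):
    a,b,c,d,e=[g(q,z) for q in((350,70),(600,262),(285,72),(150,255),(632,287))]
    print("right edge",ang(b-a),"left edge",ang(d-c))
    # corner by intersecting the two lines
    s=np.linalg.solve(np.c_[b-a,-(d-c)],c-a);k=a+s[0]*(b-a);print("corner",k.round(4),"rel",(k-T).round(4),ang(k-T),np.linalg.norm(k-T).round(4),"side to right corner",np.linalg.norm(e-k).round(4))
a,b,c,d=[g(q,.241) for q in((330,133),(480,245),(265,130),(170,250))]
print("shoulder right",ang(b-a),"left",ang(d-c))
```

```text
right edge -68.69 left edge -158.05
corner [ 0.5669 -0.1715] rel [0.0166 0.0409] 67.9 0.0441 side to right corner 0.0611
right edge -68.69 left edge -158.05
corner [ 0.5672 -0.1712] rel [0.0169 0.0412] 67.69 0.0445 side to right corner 0.0601
shoulder right -68.22 left -159.86
```

Scaled: 0.1 m / 0.6 = 0.1667, 0.0896 m / 0.6 = 0.1493, 0.9 degrees / 90 = 0.01.

Call:
play_rows:
  motion:
    - [[0.0417, 0.0003, 0, 0, 0, 0.01], [0.0917, 0.0008, 0, 0, 0, 0.01], [0.1333, 0.0012, 0.0167, 0, 0, 0.01], [0.1493, 0.0012, 0.0667, 0, 0, 0.01], [0.1493, 0.0012, 0.1167, 0, 0, 0.01], [0.1493, 0.0012, 0.15, 0, 0, 0.01], [0.1493, 0.0012, 0.1667, 0, 0, 0.01], [0.1493, 0.0012, 0.1667, 0, 0, 0.01]]

```text
time_s: 9.32
position: [0.596, -0.1356, 0.162]
tcp_rot: [[0.534, 0.846, -0.005], [0.846, -0.534, 0.002], [-0.001, -0.006, -1.0]]
force: [-0.7, 0.2, -5.0]
opening: 0.711
grasp_force: 30.0
```

Run:
```python
from h import *
goto([.5975,-.1363,.1145],57.7)
p=snap("scene");q=proj(p,[.597,-.137,.09]).astype(int)
t=snap("top");r=proj(t,[.597,-.137,.09]).astype(int)
cr=lambda p,q:cv2.resize(p["frame"][q[1]-40:q[1]+40,q[0]-40:q[0]+40,::-1],(400,400),interpolation=cv2.INTER_CUBIC)
cv2.imwrite("pics/c6.png",np.hstack([cr(p,q),cr(t,r)]))
goto([.5975,-.1363,.1145],57.7)
```

```text
t 9.32 at [ 0.596  -0.1356  0.162 ] yaw 57.75 F [-0.7  0.2 -5. ] J [-23.  35.  88.  -0.  58.   9.] -> shift [0.0002 0.002  0.0475] turn [-0.33  0.06  0.05]
t 9.42 at [ 0.5982 -0.1367  0.1652] yaw 57.73 F [ 0.4  0.2 -3.6] J [-23.  34.  88.   0.  58.   9.] -> shift [-0.     -0.0009  0.0507] turn [ 0.07 -0.01  0.03]
```

View pics/c6.png

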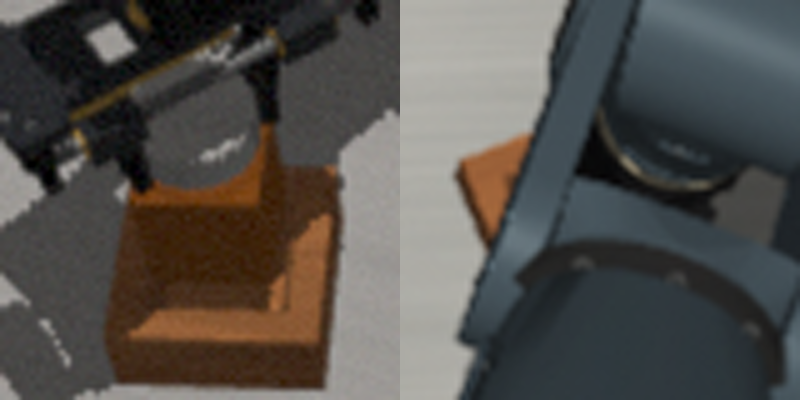

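The scene crop shows the jar hovering squarely above the recess. I'll lower it in gradually and watch the force.

Call:
play_rows:
  motion:
    - [[0, -0.0008, 0.01, 0, 0, 0], [0, -0.0008, 0.02, 0, 0, 0], [0, -0.0008, 0.0283, 0, 0, 0], [0, -0.0008, 0.035, 0, 0, 0], [0, -0.0008, 0.0417, 0, 0, 0], [0, -0.0008, 0.0467, 0, 0, 0], [0, -0.0008, 0.05, 0, 0, 0]]

```text
time_s: 10.0
position: [0.5978, -0.1325, 0.1422]
tcp_rot: [[0.535, 0.845, 0.003], [0.845, -0.535, 0.005], [0.006, 0.0, -1.0]]
force: [-10.2, 14.2, 46.3]
opening: 0.71
grasp_force: 34.0
```

Scaled: -0.016 m / 0.6 = -0.0267, -0.014 m / 0.6 = -0.0233.

Call:
play_rows:
  motion:
    - [[0, 0, -0.0133, 0, 0, 0], [0, 0, -0.0233, 0, 0, 0], [0, 0, -0.0267, 0, 0, 0], [0, 0, -0.0267, 0, 0, 0], [0, 0, -0.0267, 0, 0, 0]]

```text
time_s: 10.42
position: [0.5968, -0.1362, 0.1499]
tcp_rot: [[0.534, 0.846, -0.001], [0.846, -0.534, 0.0], [-0.0, -0.001, -1.0]]
force: [0.5, 0.4, -4.2]
opening: 0.708
grasp_force: 30.0
```

Run:
```python
from h import *
goto([.5975,-.1363,.1145],57.7)
p=snap("wrist");np.savez("w7.npz",**p)
s=snap("scene");np.savez("s7.npz",**s)
goto([.5975,-.1363,.1145],57.7)
q=proj(s,[.597,-.137,.09]).astype(int)
a=cv2.resize(s["frame"][q[1]-40:q[1]+40,q[0]-40:q[0]+40,::-1],(400,400),interpolation=cv2.INTER_CUBIC)
b=cv2.resize(p["frame"][140:240,220:320,::-1],(400,400),interpolation=cv2.INTER_CUBIC)
cv2.imwrite("pics/c7.png",np.hstack([a,b]))
```

```text
t 10.42 at [ 0.5968 -0.1362  0.1499] yaw 57.73 F [ 0.5  0.4 -4.2] J [-23.  36.  89.  -0.  56.   9.] -> shift [0.0003 0.0007 0.0354] turn [-0.06  0.02  0.03]
t 10.52 at [ 0.5966 -0.136   0.1494] yaw 57.73 F [ 0.1  0.4 -3.5] J [-23.  36.  89.  -0.  56.   9.] -> shift [0.0003 0.001  0.0349] turn [-0.12  0.02  0.03]
```

View pics/c7.png

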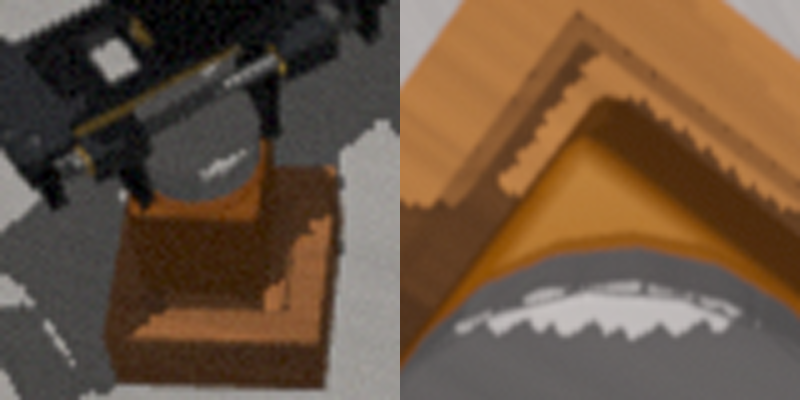

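Run:
```python
from h import *
p=dict(np.load("w7.npz"));g=lambda a,z:onz(p,np.array(a)/4+[220,140]-.4,z)[:2]
ang=lambda v:np.degrees(np.arctan2(v[1],v[0])).round(2)
def corner(a,b,c,d,z):
    a,b,c,d=[g(q,z) for q in(a,b,c,d)]
    s=np.linalg.solve(np.c_[b-a,-(d-c)],c-a);return a+s[0]*(b-a),ang(b-a),ang(d-c)
k,x,y=corner((180,12),(400,165),(180,12),(30,200),.05);u=np.radians(20.4+45)
print("mouth",k.round(4),x,y,"-> centre",(k-.0537*np.array([np.cos(u),np.sin(u)])).round(4))
for z in(.046,.05,.054):
    k,x,y=corner((232,102),(400,225),(195,105),(60,280),z);u=np.radians((x+90+y+180)/2+45)
    print("jar",z,k.round(4),x,y,"-> centre",(k-.04525*np.array([np.cos(u),np.sin(u)])).round(4))
# mouth check by reprojecting the model
for cc in((.597,-.1365),):
    for sx,sy in((1,1),(1,-1),(-1,1)):
        a=np.radians(20.4);X=[cc[0]+.038*(np.cos(a)*sx-np.sin(a)*sy),cc[1]+.038*(np.sin(a)*sx+np.cos(a)*sy),.05]
        print(((proj(p,X)-[220,140]+.4)*4).round())
```

```text
mouth [ 0.6194 -0.0883] -66.76 -161.57 -> centre [ 0.597  -0.1371]
jar 0.046 [ 0.6166 -0.1026] -68.4 -160.09 -> centre [ 0.598  -0.1438]
jar 0.05 [ 0.6168 -0.1022] -68.4 -160.09 -> centre [ 0.5982 -0.1435]
jar 0.054 [ 0.6171 -0.1019] -68.4 -160.09 -> centre [ 0.5985 -0.1432]
[178.   9.]
[503. 259.]
[-62. 333.]
```

The jar's bottom centre is now at (0.598,-0.1435), while the block centre is (0.597,-0.137). The first contact tilted or shifted the jar slightly in the grip. I'll correct the offset and the tilt, then lower it gently.

Scaled: 0.006 m / 0.6 = 0.01, -0.005 m / 0.6 = -0.0083, 2 degrees / 90 = 0.0222.

Call:
play_rows:
  motion:
    - [[0, 0, -0.0083, 0, 0, 0], [0.0017, -0.0025, -0.0083, 0.0056, 0.0111, 0], [0.003, -0.0047, -0.0083, 0.0111, 0.0222, 0], [0.003, -0.0047, -0.0033, 0.0111, 0.0222, 0], [0.003, -0.0047, 0.0017, 0.0111, 0.0222, 0], [0.003, -0.0047, 0.0067, 0.0111, 0.0222, 0], [0.003, -0.0047, 0.01, 0.0111, 0.0222, 0], [0.003, -0.0047, 0.01, 0.0111, 0.0222, 0]]

```text
time_s: 11.18
position: [0.5953, -0.1327, 0.1439]
tcp_rot: [[0.534, 0.846, 0.002], [0.845, -0.533, 0.039], [0.035, -0.019, -0.999]]
force: [0.0, -0.1, -3.8]
opening: 0.707
grasp_force: 30.0
```

Scaled: 0.006 m / 0.6 = 0.01, 0.002 m / 0.6 = 0.0033.

Call:
play_rows:
  motion:
    - [[0, 0, 0.0033, 0, 0, 0], [0, 0, 0.0067, 0, 0, 0], [0, 0, 0.01, 0, 0, 0], [0, 0, 0.01, 0, 0, 0]]

```text
time_s: 11.52
position: [0.5955, -0.1325, 0.1382]
tcp_rot: [[0.533, 0.846, 0.003], [0.845, -0.533, 0.039], [0.035, -0.018, -0.999]]
force: [0.1, -0.5, -3.0]
opening: 0.713
grasp_force: 30.0
```

Scaled: 0.01 m / 0.6 = 0.0167, 0.003 m / 0.6 = 0.005.

Call:
play_rows:
  motion:
    - [[0, 0, 0.005, 0, 0, 0], [0, 0, 0.01, 0, 0, 0], [0, 0, 0.015, 0, 0, 0], [0, 0, 0.0167, 0, 0, 0], [0, 0, 0.0167, 0, 0, 0]]

```text
time_s: 11.93
position: [0.5955, -0.1322, 0.1282]
tcp_rot: [[0.534, 0.846, 0.003], [0.845, -0.533, 0.039], [0.035, -0.018, -0.999]]
force: [0.5, -0.4, -3.4]
opening: 0.709
grasp_force: 30.0
```

Scaled: 0.01 m / 0.6 = 0.0167, 0.003 m / 0.6 = 0.005.

Call:
play_rows:
  motion:
    - [[0, 0, 0.005, 0, 0, 0], [0, 0, 0.01, 0, 0, 0], [0, 0, 0.015, 0, 0, 0], [0, 0, 0.0167, 0, 0, 0], [0, 0, 0.0167, 0, 0, 0]]

```text
time_s: 12.35
position: [0.5957, -0.132, 0.1183]
tcp_rot: [[0.534, 0.846, 0.003], [0.845, -0.533, 0.039], [0.035, -0.018, -0.999]]
force: [0.2, -1.1, -4.5]
opening: 0.707
grasp_force: 30.0
```

Scaled: 0.005 m / 0.6 = 0.0083, 0.003 m / 0.6 = 0.005.

Call:
play_rows:
  motion:
    - [[0, 0, 0.0017, 0, 0, 0], [0, 0, 0.0033, 0, 0, 0], [0, 0, 0.005, 0, 0, 0], [0, 0, 0.0067, 0, 0, 0], [0, 0, 0.0083, 0, 0, 0], [0, 0, 0.0083, 0, 0, 0]]

```text
time_s: 12.85
position: [0.5963, -0.1319, 0.1142]
tcp_rot: [[0.534, 0.846, 0.005], [0.845, -0.533, 0.039], [0.035, -0.017, -0.999]]
force: [-0.5, -0.9, -0.3]
opening: 0.706
grasp_force: 30.0
```

Scaled: 0.002 m / 0.6 = 0.0033, 0.001 m / 0.6 = 0.0017.

Call:
play_rows:
  motion:
    - [[0, 0, 0.0017, 0, 0, 0], [0, 0, 0.0033, 0, 0, 0], [0, 0, 0.0033, 0, 0, 0]]

```text
time_s: 13.1
position: [0.5972, -0.1327, 0.1134]
tcp_rot: [[0.533, 0.846, 0.007], [0.845, -0.533, 0.037], [0.035, -0.014, -0.999]]
force: [-0.5, -0.2, 6.8]
opening: 0.707
grasp_force: 30.0
```

Scaled: -0.001 m / 0.6 = -0.0017.

Call:
play_rows:
  motion:
    - [[0, 0, -0.0017, 0, 0, 0], [0, 0, -0.0017, 0, 0, 0], [0, 0, -0.0017, 0, 0, 0], [0, 0, -0.0017, 0, 0, 0], [0, 0, -0.0017, 0, 0, 0]]
  fingers: 0.087

```text
time_s: 13.52
position: [0.5956, -0.1314, 0.1124]
tcp_rot: [[0.534, 0.846, 0.003], [0.845, -0.533, 0.039], [0.035, -0.018, -0.999]]
force: [0.2, -0.2, 0.3]
opening: 0.968
grasp_force: 0.0
```

Run:
```python
from h import *
goto([.597,-.1367,.1125],57.7)
for c in("scene","wrist"):
    p=snap(c);np.savez(c[0]+"8.npz",**p)
    for n in("jar","cap","cap_top"):
        for d in finder.recognise(c,n):
            if np.hypot(d["at"][0]-.597,d["at"][1]+.137)<.05:print(c,n,np.round(d["at"],4),round(d["confidence"],2))
f=p["frame"];print(proj(p,[.597,-.1367,.124]))
```

```text
t 13.52 at [ 0.5956 -0.1314  0.1124] yaw 57.73 F [ 0.2 -0.2  0.3] J [-24.  39.  90.   3.  52.   7.] -> shift [-0.0037  0.004  -0.0003] turn [-1.05 -2.    0.05]
scene jar [ 0.6201 -0.1171  0.0749] 0.57
scene cap [ 0.6063 -0.1254  0.1266] 0.56
scene cap_top [ 0.6047 -0.1242  0.1271] 0.79
wrist jar [ 0.6165 -0.1099  0.0854] 0.91
wrist cap [ 0.5999 -0.128   0.125 ] 0.62
wrist cap_top [ 0.6043 -0.1232  0.1232] 0.63
[281.15614742 286.27096363]
```

Run:
```python
from h import *
from scipy.optimize import least_squares
p=snap("wrist");T=np.array(bot.read_state()["position"]);R=np.array(bot.read_state()["tcp_rot"])
for n in("cap_top","cap"):
  for d in finder.outline_of("wrist",n):
    m=d["pixels"].astype(np.uint8);v,u=np.nonzero(m)
    if not m.any() or abs(u.mean()-281)>40: continue
    print(n,round(d["confidence"],2),m.sum(),u.min(),u.max(),v.min(),v.max())
    # topmost boundary per column = far... arc toward tool +x: cap lower/upper edge
    cols=np.arange(u.min()+6,u.max()-6,2);pts=[(c,v[u==c].min()) for c in cols if (u==c).any()]
    for z,lab in((.124,"top rim"),(.101,"low rim")):
        P=np.array([onz(p,q,z)[:2] for q in pts])
        r=least_squares(lambda x:np.hypot(*(P-x).T)-.031,[.597,-.1367],loss="soft_l1",f_scale=.001)
        dlt=R.T@np.array([*(r.x-T[:2]),0]);print(lab,r.x.round(4),np.abs(r.fun).mean().round(5),"tool xy",dlt[:2].round(4))
```

```text
cap_top 0.91 9249 210 348 204 329
top rim [ 0.5991 -0.1321] 0.00063 tool xy [0.0014 0.0029]
low rim [ 0.5968 -0.1352] 0.00021 tool xy [-0.0025  0.0027]
cap 0.65 9281 209 348 204 329
top rim [ 0.5991 -0.1322] 0.0006 tool xy [0.0013 0.003 ]
low rim [ 0.5968 -0.1353] 0.00028 tool xy [-0.0026  0.0027]
```

Scaled: -0.0025 m / 0.6 = -0.0042, 0.002 m / 0.6 = 0.0033, -2 degrees / 90 = -0.0222.

Call:
play_rows:
  motion:
    - [[-0.0017, 0.0017, 0, -0.0056, -0.0111, 0], [-0.0042, 0.0033, 0, -0.0111, -0.0222, 0], [-0.0042, 0.0033, 0, -0.0111, -0.0222, 0], [-0.0042, 0.0033, 0, -0.0111, -0.0222, 0]]

```text
time_s: 14.4
position: [0.5963, -0.1345, 0.1126]
tcp_rot: [[0.533, 0.846, -0.0], [0.846, -0.533, -0.0], [-0.0, 0.0, -1.0]]
force: [0.1, 0.1, -0.7]
opening: 1.003
grasp_force: 0.0
```

Call:
play_rows:
  motion:
    - [[0, 0, 0, 0, 0, 0], [0, 0, 0, 0, 0, 0], [0, 0, 0, 0, 0, 0], [0, 0, 0, 0, 0, 0], [0, 0, 0, 0, 0, 0], [0, 0, 0, 0, 0, 0], [0, 0, 0, 0, 0, 0]]
  fingers: 0.03

```text
time_s: 14.98
position: [0.5963, -0.1349, 0.1126]
tcp_rot: [[0.534, 0.846, 0.0], [0.846, -0.534, -0.0], [-0.0, 0.0, -1.0]]
force: [0.1, -0.1, -0.1]
opening: 0.707
grasp_force: 30.0
```

Run:
```python
from h import *
goto([.597,-.1363,.1125],57.7);print(np.round(bot.read_state()["moment"],2))
```

```text
t 14.98 at [ 0.5963 -0.1349  0.1126] yaw 57.75 F [ 0.1 -0.1 -0.1] J [-23.  38.  90.  -0.  51.   9.] -> shift [-0.0008  0.0013  0.0001] turn [0.01 0.   0.05]
[-0.08 -0.01  0.02]
```

Scaled: -0.0005 m / 0.6 = -0.0008, -0.0004 m / 0.6 = -0.0007, -24 degrees / 90 = -0.2667.

Call:
play_rows:
  motion:
    - [[0, 0, 0, 0, 0, -0.0444], [0, 0, 0, 0, 0, -0.0889], [0, 0, -0.0003, 0, 0, -0.1333], [0, 0, -0.0005, 0, 0, -0.1778], [0, 0, -0.0007, 0, 0, -0.2222], [0, 0, -0.0008, 0, 0, -0.2667], [0, 0, -0.0008, 0, 0, -0.2667]]

```text
time_s: 15.57
position: [0.5964, -0.1351, 0.1133]
tcp_rot: [[0.142, 0.99, 0.0], [0.99, -0.142, -0.0], [-0.0, 0.0, -1.0]]
force: [0.3, -0.3, 0.8]
opening: 0.708
grasp_force: 30.0
```

Run:
```python
from h import *
goto([.597,-.1363,.1125],57.7);print(np.round(bot.read_state()["moment"],2))
```

```text
t 15.57 at [ 0.5964 -0.1351  0.1133] yaw 81.81 F [ 0.3 -0.3  0.8] J [-23.  38.  90.  -0.  51. -15.] -> shift [-0.0011  0.0008  0.0008] turn [3.000e-02 1.000e-02 2.411e+01]
[-0.08 -0.04  0.02]
```

Scaled: -0.0005 m / 0.6 = -0.0008, -0.0003 m / 0.6 = -0.0005, -20 degrees / 90 = -0.2222.

Call:
play_rows:
  motion:
    - [[0, 0, 0, 0, 0, -0.0556], [0, 0, 0, 0, 0, -0.1111], [0, 0, -0.0005, 0, 0, -0.1667], [0, 0, -0.0008, 0, 0, -0.2222]]

```text
time_s: 15.9
position: [0.5964, -0.1351, 0.1139]
tcp_rot: [[-0.205, 0.979, 0.0], [0.979, 0.205, -0.0], [-0.0, 0.0, -1.0]]
force: [-0.6, -1.0, 1.1]
opening: 0.707
grasp_force: 30.0
```

Run:
```python
from h import *
s=bot.read_state();print(np.round(s["moment"],2),np.round(s["tau"],2))
goto([.597,-.1363,.1125],57.7)
p=snap("wrist");np.savez("w9.npz",**p);s=bot.read_state();print(np.round(s["moment"],2),np.round(s["tau"],2))
cv2.imwrite("pics/c9.png",cv2.resize(p["frame"][60:300,160:400,::-1],(600,600),interpolation=cv2.INTER_CUBIC))
```

```text
[-0.11  0.   -0.12] [ 4.900e-01 -4.463e+01 -1.276e+01  9.000e-02  4.000e-02  5.600e-01]
t 15.9 at [ 0.5964 -0.1351  0.1139] yaw 101.85 F [-0.6 -1.   1.1] J [-23.  38.  90.  -0.  52. -35.] -> shift [-0.0013  0.0004  0.0014] turn [3.000e-02 1.000e-02 4.415e+01]
[-0.08 -0.09  0.15] [ 1.800e-01 -4.451e+01 -1.273e+01  1.600e-01  4.000e-02 -1.300e-01]
```

View pics/c9.png

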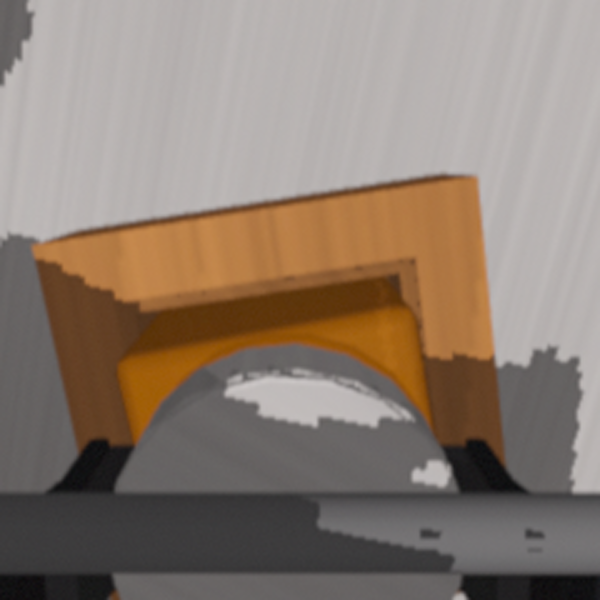

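The picture shows the jar seated deep in the recess, its sides parallel to the block and not turning with the cap. I'll carry on unscrewing.

Scaled: -0.001 m / 0.6 = -0.0017, -0.0009 m / 0.6 = -0.0015, -34 degrees / 90 = -0.3778.

Call:
play_rows:
  motion:
    - [[0, 0, -0.0003, 0, 0, -0.0556], [0, 0, -0.0007, 0, 0, -0.1111], [0, 0, -0.001, 0, 0, -0.1667], [0, 0, -0.0013, 0, 0, -0.2222], [0, 0, -0.0015, 0, 0, -0.2778], [0, 0, -0.0017, 0, 0, -0.3333], [0, 0, -0.0017, 0, 0, -0.3778], [0, 0, -0.0017, 0, 0, -0.3778]]

```text
time_s: 16.62
position: [0.5962, -0.1348, 0.1146]
tcp_rot: [[-0.715, 0.699, -0.0], [0.699, 0.715, 0.0], [0.0, -0.0, -1.0]]
force: [0.9, -0.9, 1.0]
opening: 0.707
grasp_force: 30.0
```

Scaled: -0.003 m / 0.6 = -0.005, -0.002 m / 0.6 = -0.0033.

Call:
play_rows:
  motion:
    - [[0, 0, -0.0017, 0, 0, 0], [0, 0, -0.0033, 0, 0, 0], [0, 0, -0.005, 0, 0, 0], [0, 0, -0.005, 0, 0, 0]]

```text
time_s: 16.95
position: [0.5963, -0.1349, 0.1178]
tcp_rot: [[-0.715, 0.699, 0.0], [0.699, 0.715, -0.0], [-0.0, 0.0, -1.0]]
force: [-0.0, -0.2, -1.1]
opening: 0.709
grasp_force: 30.0
```

Scaled: -0.037 m / 0.6 = -0.0617, -0.034 m / 0.6 = -0.0567.

Call:
play_rows:
  motion:
    - [[0, 0, -0.0067, 0, 0, 0], [0, 0, -0.015, 0, 0, 0], [0, 0, -0.0233, 0, 0, 0], [0, 0, -0.0317, 0, 0, 0], [0, 0, -0.04, 0, 0, 0], [0, 0, -0.0483, 0, 0, 0], [0, 0, -0.0567, 0, 0, 0], [0, 0, -0.0617, 0, 0, 0]]

```text
time_s: 17.62
position: [0.5965, -0.135, 0.1556]
tcp_rot: [[-0.716, 0.698, 0.001], [0.698, 0.716, -0.0], [-0.001, 0.0, -1.0]]
force: [0.1, 0.6, -0.3]
opening: 0.71
grasp_force: 30.0
```

Call:
play_rows:
  motion:
    - [[0, 0, 0, 0, 0, 0], [0, 0, 0, 0, 0, 0], [0, 0, 0, 0, 0, 0], [0, 0, 0, 0, 0, 0]]

```text
time_s: 17.95
position: [0.596, -0.1348, 0.1543]
tcp_rot: [[-0.716, 0.698, -0.001], [0.698, 0.716, 0.0], [0.001, -0.0, -1.0]]
force: [0.7, -0.9, -1.5]
opening: 0.707
grasp_force: 30.0
```

Run:
```python
from h import *
s=snap("scene","s10")
for n in("jar","cap_top","jar_rim","block"):
    for d in finder.recognise("scene",n):print(n,np.round(d["at"],4),round(d["confidence"],2))
q=proj(s,[.597,-.137,.1]).astype(int)
cv2.imwrite("pics/c10.png",cv2.resize(s["frame"][q[1]-50:q[1]+50,q[0]-50:q[0]+50,::-1],(600,600),interpolation=cv2.INTER_CUBIC))
goto([.597,-.1363,.1545],135)
```

```text
jar [ 0.6175 -0.121   0.0829] 0.9
jar [ 0.6303 -0.1059  0.0521] 0.6
cap_top [0.3673 0.1645 0.024 ] 0.9
cap_top [0.5079 0.0302 0.023 ] 0.56
jar_rim [ 0.6202 -0.1159  0.0806] 0.67
jar_rim [0.6234 0.2689 0.101 ] 0.63
block [ 0.6336 -0.1082  0.0523] 0.87
block [ 0.3821 -0.0379  0.0412] 0.66
t 18.2 at [ 0.5962 -0.1348  0.1544] yaw 135.75 F [-0.3 -0.2 -0.6] J [-23.  35.  89.   0.  56. -69.] -> shift [-0.0016 -0.0005 -0.0001] turn [-0.01 -0.02  0.75]
```

View pics/c10.png

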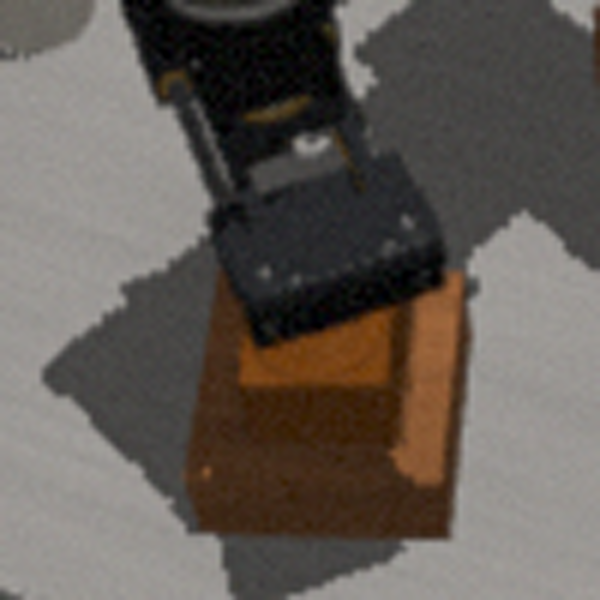

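The last picture shows the jar standing in the block with its neck bare and the gripper above it. The cap is held (opening 0.707, 30 N), the tool is level, and the cap's lower edge is about 22 mm above the mouth.

```bash
python3 -c "
from rig import bot
print(bot.hand_in())"
```

```text
the job is handed in; nothing more can be done
None
```

I handed the job in at about 18 s. The jar is standing in the block, unscrewed, and the gripper is holding its cap level about 22 mm above the mouth; on the first try at seating it the jar caught the recess edge (46 N wrist force), so I backed off, corrected it and seated it.

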